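# Demagnetise a watch movement, then hold the loupe over it in focus

### The arm

A 6-joint arm with a two-finger parallel gripper is mounted at the origin on the work surface. World frame = base frame: x ahead of the robot, y to its left, z up, the work surface at z = 0. Lengths are in m, angles in rad, forces in N, time in s.
With the tool pointing down it reaches from about 0.25 to 0.85 m from the base axis. Payload 12.5 kg.
Tool frame: the origin (TCP) lies at the very end of the fingers, on their centre line; the grasp point (between the pads) lies 19 mm behind it (manip.grip_point_offset is the distance from the TCP to the grasp point, in m); z points along the fingers, y is the line along which they close (so a half turn about z gives the same grasp; the last joint's range is limited). The gripper opens to 93 mm and grips with 3 to 60 N. Pads are 15 mm wide; open, the fingers measure 128 mm over their backs; the gripper's body (75 mm by 188 mm) begins 65 mm behind the grasp point.
Start: joints at [1.16, 0.351, 1.652, -0, 1.139, -0.085], TCP at [0.176, 0.521, 0.219] pointing down, gripper open.
Joint ranges: [-2.75, 2.75], [-0.79, 2.1], [0.01, 2.65], [-1.57, 4.71], [0.07, 3.14], [-2.87, 2.87]. Speed limits (rad/s): [2.22, 2.22, 2.79, 3.14, 3.14, 3.14].

### API

Orientations are given as a unit quaternion [w, x, y, z].
In Python, from bench import manip, imaging, workorder gives the robot as it stands. The module is installed in compiled form; this text tells all that it offers.
- The arm moves only by the tool play_rows, never from a script. Its argument "motion" is a list of rows, each a list of 3 entries, a list of its own where there are three numbers: the shift along the world's x, y, z in mm, then the turn, a rotation vector about the world's x, y, z in rad, then the finger opening in mm, from 0 to 93. In form: [[[tx, ty, tz], [wx, wy, wz], hand], ...]. A call has 1 to 20 rows; each row is the pose to reach, as a shift and turn from the pose commanded when the call began; what a row does not reach only later rows make up. A row lasts 1/12 s, in which the tool goes at most 41.7 mm and 7.16 degrees, less where a joint would pass 70% of its speed; a pose out of reach is approached as far as the arm can. A call with a gripper value outside its range is refused whole. The fingers move at their own pace and stop on an object; "force" is the grip in N (left out, the last holds). Time passes only in rows, so rows that repeat a pose let the fingers close. It gives the time, the measured TCP pose, the force, the opening and the grip force at its end, in the units of the state.
- manip.observe(): the state, without advancing time (a new reading comes with each control period).
- imaging.get_image(name): name is "scene" or "top" or "wrist"; returns a dict with "frame" (384x512x3 uint8, red, green, blue), "K" (3x3 intrinsics, pixels), "camera_from_world" (4x4, takes a point from world to camera coordinates). Camera axes: x right, y down, z forward; pixel columns grow to the right and rows downward; lengths in m; the calibration is good to about 2 mm. A picture is of the moment at which its call begins. There is no depth.
- workorder.hand_in(): hands the job in; it is judged then, once.
The state is a dict: "time_s": time; "qpos": joint angles; "qd": joint speeds; "joint_efforts": joint torques, N m; "position": TCP position; "eef_rot": TCP orientation; "ft_force": force on the tool from outside, world axes, zero at the start; "torque": the same for the moment, N m; "width": finger opening in m; "grasp_force": force on a finger pad.
Only numpy, scipy, OpenCV 4.12 (cv2) and the standard library are available. Lean on these libraries where they do the work, as an engineer would, in place of code of your own. Each camera call takes 0.05 s, during which the arm holds its last target. There are 200 camera calls.

### The job

This watch movement runs fast, so give it a pulse on the demagnetiser it lies on: twist the spring-return switch clockwise all the way to its stop and let go, so that it springs back by itself. Then pick up the hand loupe by its handle and hold it over the movement so that I can check the hairspring through it: level, centred above the movement, at the height that the tip of the height gauge's pointer marks, quite still, resting on nothing, with the gripper out of the view through the lens; finish while holding it there. Do not shift the movement or the gauge's setting, and leave the other things on the bench where they are.

Things in the scene. Friction and masses are not known exactly. Their poses are not given: they have to be found in the camera images.
- demag: Bench demagnetiser: a fixed grey steel box 140 mm (x) by 200 mm (y), its deck 55 mm above the bench. Origin under its centre at bench level, z up, x away from the robot (turned up to 0.35 rad). On the deck, centred at y = +45 mm, a black square platform 95 by 95 mm whose top is 59 mm above the bench, with the movement on it; on the other half, at x = -20, y = -60 mm, the switch. A small indicator lamp (4 mm high) is at x = +38, y = -60 mm.
- switch (a joint): Angle of the spring-return switch: 0 at rest, grows as it is twisted clockwise seen from above, hard stop at 1.05 rad. A spring pulls it back to 0 at all times (0.06 N m at rest, 0.19 N m at the stop); let go, it returns within about 0.3 s.
- switch_grip (a point): A point on the axis of the switch's upright black finger bar, 79 mm above the bench. The bar is 36 mm long (its x axis, which turns with the switch; in line with the demagnetiser's x at rest), 12 mm wide (y) and rises from 64 to 90 mm above the bench; below it a round skirt 30 mm across from 61 to 64 mm.
- movement: The loose watch movement in its grey round plastic holder, 44 mm across, 14 mm high overall, about 50 g, lying on the platform of the demagnetiser. Origin under its centre, on the platform.
- movement_top (a point): The middle of the movement's upper face, 14 mm above the platform, 73 mm above the bench.
- loupe: The hand loupe (about 60 to 130 g), lying flat on the bench: a round lens in a steel bezel 64 mm across, and a straight flat black handle; 178 mm long over all, bezel and handle 16 mm thick. Both faces are alike. Origin on its underside between lens and handle, x from the handle to the lens: lens centre at x = +60 mm, handle from x = -86 to +14 mm, a narrow steel neck between. Not the small black eye loupe, a cone without a handle.
- loupe_lens (a point): Centre of the loupe's lens, half-way up (8 mm above the underside); its z axis is the lens axis.
- loupe_handle (a point): Middle of the loupe's handle, half-way up, 96 mm from the lens centre. The handle is 100 mm long (x, towards the lens), 22 mm wide (y) and 16 mm thick, with parallel sides.
- gauge: Height gauge, standing fixed on the bench to the left of the demagnetiser and behind it: iron base 100 (x) by 65 mm (y), 32 mm high, upright graduated steel beam 300 mm tall at x = +22 mm, with a slider (46 mm wide) that carries a horizontal pointed scriber along its own -x, here towards the demagnetiser. Origin under the middle of its base, turned 0.8 to 1.5 rad.
- pointer_tip (a point): The tip of the gauge's pointer (scriber, 7 mm thick, slider and clamp behind it), 94 mm from the base's middle towards -x of the gauge, 130 to 170 mm above the bench as set. It marks the height at which the middle of the loupe's lens is in focus on the movement. The slider is clamped but can be pushed out of setting by a knock; z up.
- tin_large_mid (a point): Bystander: round aluminium parts tin with clear lid, 90 mm across, 28 mm high; the point is in its middle, 12 mm up.
- tin_small_mid (a point): Bystander: a like tin, 64 mm across, 24 mm high; the point is in its middle, 10 mm up.
- driver_stand: Bystander: round screwdriver stand, 90 mm across, 131 mm high; origin under its centre.
- oil_stand: Bystander: aluminium oil-cup stand 50 (x) by 100 mm (y), 24 mm high with a pen-like oiler leaning 78 mm high; origin under its centre.
- eye_loupe: Bystander: small black cone-shaped eye loupe, 38 mm across, 31 mm high; origin under its centre.
- tweezers: Bystander: steel tweezers lying flat, 130 mm long (x), 12 mm wide, 9 mm high; origin at the middle, on the bench.
- screwdriver: Bystander: small steel screwdriver lying flat, about 100 mm long (x), 11 mm high; origin at the middle, on the bench.
- blower: Bystander: dark rubber dust blower standing on its foot, 68 mm across, 105 mm high; origin under its centre.
Mind the look-alikes: they are no part of the job. There is more than one size of the movement; the one meant has the size given above.

How it is judged:
By the outcome, as a careful person would: the job done as asked, in the order asked, and still so for the second after the job is handed in, while the arm keeps its last pose, push and grip.
It also fails if it takes over 51 s, if anything falls off the work surface, if the arm or the gripper's body presses on something with over 40 N, if the wrist force passes 120 N, or if a joint passes its speed limit or range.

## Working session

There is one attempt and no reset: what is moved stays moved. The work goes in short steps, Python scripts to look and compute and a tool call to move; the robot and the scene stay as the last step left them, time stands still between calls to the robot, and variables do not carry over. Pictures are saved under pics/ and viewed, at most 10 in all, crops included, and the job is handed in when it is done.

Besides the shell and the picture viewer there is one more tool, called after "Call:" as a command line: name --argument value ..., lists and objects as JSON in quotes. play_rows: Moves the arm, as the interface text tells. Its arguments: {"type":"object","properties":{"motion":{"type":"array","items":{"type":"array"}},"force":{"type":"number"}},"required":["motion"]}

```bash
mkdir -p pics; cat > h.py <<'E'
import numpy as np, cv2
from bench import manip, imaging, workorder
def snap(n,f):
    d=imaging.get_image(n); cv2.imwrite('pics/'+f,d['frame'][:,:,::-1]); np.savez('pics/'+f[:-4],**d); return d
def load(f): return np.load('pics/'+f+'.npz')
def ray(d,u,v):
    T=d['camera_from_world'];R=T[:3,:3];t=T[:3,3];c=-R.T@t
    return c,R.T@np.linalg.solve(d['K'],[u,v,1.])
def onplane(d,u,v,z):
    c,r=ray(d,u,v); return c+r*(z-c[2])/r[2]
def proj(d,p):
    q=d['camera_from_world']@np.r_[p,1]; q=d['K']@q[:3]; return q[:2]/q[2]
E
python3 - <<'E'
from h import *
np.set_printoptions(precision=4,suppress=True)
for n in('scene','top','wrist'):
    d=snap(n,n+'0.png'); print(n,ray(d,256,192))
print(manip.observe(), manip.grip_point_offset)
im=[cv2.imread('pics/%s0.png'%n) for n in('scene','top')]
E
```

```text
scene (array([1.3412, 0.1481, 1.2292]), array([-0.5557, -0.1147, -0.8235]))
top (array([ 0.4305, -0.0122,  1.45  ]), array([ 0.1181,  0.0136, -0.9929]))
wrist (array([0.097 , 0.5472, 0.3836]), array([ 0.2748, -0.0833, -0.958 ]))
{'time_s': 0.15, 'qpos': array([ 1.1604,  0.3511,  1.6523,  0.    ,  1.1391, -0.0846]), 'qd': array([ 0.0003, -0.0033, -0.0021, -0.0025,  0.0005,  0.    ]), 'joint_efforts': array([  0.0008, -49.7462, -28.5348,   0.0699,   0.0246,  -0.0001]), 'position': array([0.1759, 0.5208, 0.2182]), 'eef_rot': array([-0.0001,  0.1622,  0.9868, -0.0004]), 'ft_force': array([-0.375 , -0.1049,  0.4869]), 'torque': array([ 0.0432,  0.0386, -0.0024]), 'grasp_force': 0.0, 'width': 0.09286866393054849} 0.0188
```

View pics/top0.png

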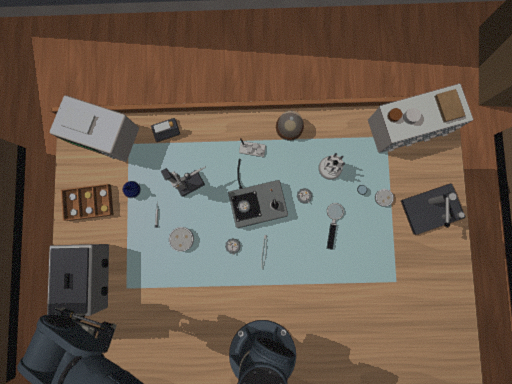

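View pics/scene0.png

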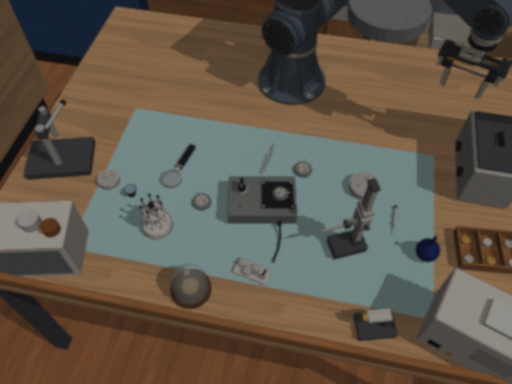

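The top view shows the demagnetiser near (258,204), with the movement at (244,206) and the switch at (275,204). The loupe's lens is at (335,212) and its handle at (332,237). The gauge is at (185,180). The scene view shows the same things mirrored: demagnetiser (262,200), loupe (178,165), gauge (355,220). I'll enlarge both next.

```bash
python3 - <<'E'
from h import *
a=cv2.imread('pics/top0.png')[150:260,150:350]; b=cv2.imread('pics/scene0.png')[130:270,150:400]
cv2.imwrite('pics/c1.png',cv2.resize(a,None,fx=4,fy=4,interpolation=cv2.INTER_CUBIC))
cv2.imwrite('pics/c2.png',cv2.resize(b,None,fx=3.2,fy=3.2,interpolation=cv2.INTER_CUBIC))
E
```

```text
(no output)
```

View pics/c1.png

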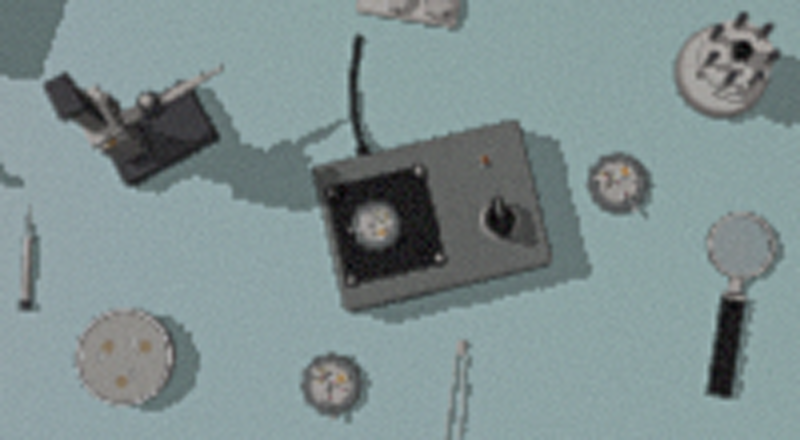

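View pics/c2.png

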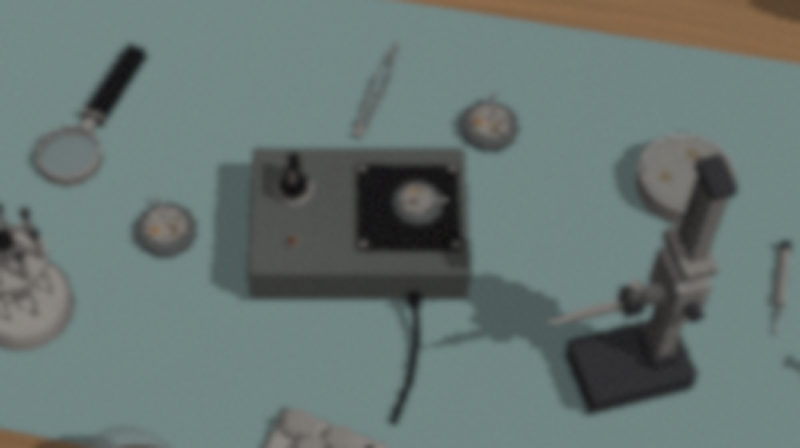

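In c1 (4x, offset 150,150) the deck corners are (314,168), (518,122), (551,263), (350,311). The movement is at (376,225), the switch at (498,215), the pointer tip at (222,68), the lens at (743,247) and the handle end at (720,395). In c2 (3.2x, offset 150,130) the tip is at (550,322), the movement at (416,201) and the switch at (293,180).

```bash
python3 - <<'E'
from h import *
np.set_printoptions(precision=4,suppress=True)
t=load('top0'); s=load('scene0')
T=lambda u,v:(150+(u+.5)/4-.5,150+(v+.5)/4-.5); S=lambda u,v:(150+(u+.5)/3.2-.5,130+(v+.5)/3.2-.5)
def tri(a,b):
    c1,r1=ray(t,*T(*a));c2,r2=ray(s,*S(*b));r1/=np.linalg.norm(r1);r2/=np.linalg.norm(r2)
    k=np.linalg.lstsq(np.c_[r1,-r2],c2-c1,rcond=None)[0];p,q=c1+k[0]*r1,c2+k[1]*r2
    return (p+q)/2,np.linalg.norm(p-q)
print('tip',tri((222,68),(550,322)));print('mov',tri((376,225),(416,201)));print('sw base',tri((498,218),(293,186)))
cs=np.array([onplane(t,*T(*c),.055) for c in((314,168),(518,122),(551,263),(350,311))]);print(cs,cs.mean(0))
for a,b in((0,1),(1,2),(2,3),(3,0)):
    e=cs[b]-cs[a];print(np.linalg.norm(e),np.arctan2(e[1],e[0]))
print('mov .073',onplane(t,*T(376,225),.073),onplane(s,*S(416,201),.073))
print('lens',onplane(t,*T(743,247),.012),onplane(s,*S(67,154),.012))
# handle mask
g=t['frame'].max(2); m=np.zeros_like(g); m[222:252,325:340]=(g[222:252,325:340]<70)
pts=np.argwhere(m)[:,::-1].astype(float); P=np.array([onplane(t,u,v,.014)[:2] for u,v in pts])
c,sz,ang=cv2.minAreaRect(P.astype(np.float32));print('handle',c,sz,ang,P.mean(0))
_,_,v=np.linalg.svd(P-P.mean(0));print(v[0],len(P))
E
```

```text
tip (array([0.6833, 0.1861, 0.1309]), np.float64(0.0019895572595533613))
mov (array([0.5447, 0.0537, 0.0676]), np.float64(0.0001008459229668184))
sw base (array([ 0.5487, -0.0595,  0.0632]), np.float64(0.0009325512859159456))
[[ 0.6007  0.1112  0.055 ]
 [ 0.6389 -0.0808  0.055 ]
 [ 0.5062 -0.1071  0.055 ]
 [ 0.4666  0.08    0.055 ]] [0.5531 0.0008 0.055 ]
0.1957038779339014 -1.3740541376235023
0.13533701918203184 -2.9458184843251805
0.19124784061351255 1.779124288647686
0.1376210426999288 0.22826776416705333
mov .073 [0.5442 0.0534 0.073 ] [0.5484 0.0542 0.073 ]
lens [ 0.519  -0.2935  0.012 ] [ 0.5226 -0.2923  0.012 ]
handle (0.4249514043331146, -0.27259913086891174) (0.020713694393634796, 0.08930324018001556) 79.09795379638672 [ 0.4247 -0.2727]
[-0.9804  0.1971] 134
```

Call:
play_rows --motion '[[[274,-521,50],[0,0,0.53],60],[[274,-521,50],[0,0,0.53],60],[[274,-521,50],[0,0,0.53],60],[[274,-521,50],[0,0,0.53],60],[[274,-521,50],[0,0,0.53],60],[[274,-521,50],[0,0,0.53],60],[[274,-521,50],[0,0,0.53],60],[[274,-521,50],[0,0,0.53],60],[[274,-521,50],[0,0,0.53],60],[[274,-521,50],[0,0,0.53],60],[[274,-521,50],[0,0,0.53],60],[[274,-521,50],[0,0,0.53],60],[[274,-521,50],[0,0,0.53],60],[[274,-521,50],[0,0,0.53],60],[[274,-521,50],[0,0,0.53],60],[[274,-521,50],[0,0,0.53],60],[[274,-521,50],[0,0,0.53],60],[[274,-521,50],[0,0,0.53],60],[[274,-521,50],[0,0,0.53],60],[[274,-521,50],[0,0,0.53],60]]'

```text
time_s: 1.82
position: [0.4496, 0.0009, 0.2686]
eef_rot: [-0.0, -0.103, 0.995, 0.0]
ft_force: [0.2, 0.4, -0.1]
width: 0.0601
grasp_force: 0.0
```

```bash
python3 - <<'E'
from h import *
d=snap('wrist','w1.png'); cv2.imwrite('pics/w1b.png',cv2.resize(cv2.imread('pics/w1.png'),None,fx=1.5,fy=1.5))
for p in((.684,.186,.131),(.684,.186,.16),(.545,.054,.073),(.547,-.061,.09)): print(proj(d,np.array(p)))
E
```

```text
[365.93154975 403.6772238 ]
[374.52198933 427.33676512]
[279.79505906 255.52809334]
[181.47570608 245.33531418]
```

View pics/w1b.png

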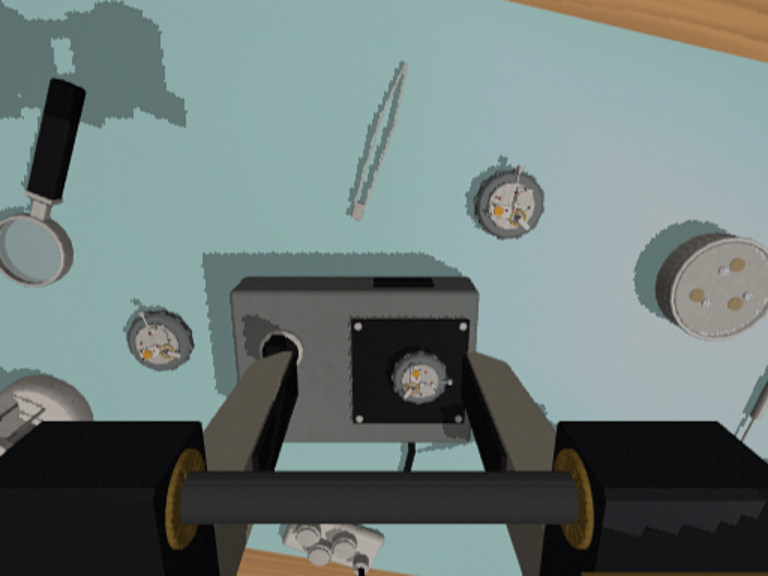

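The wrist view (1.5x) shows the switch's skirt at about (282,350), the movement at (420,378) and the platform screws at (358,327), (463,327), (460,420) and (358,420). All agree with the estimates.

```bash
python3 - <<'E'
from h import *
np.set_printoptions(precision=4,suppress=True)
d=load('w1'); o=lambda u,v,z:onplane(d,(u+.5)/1.5-.5,(v+.5)/1.5-.5,z)
cs=np.array([o(*p,.059) for p in((358,327),(463,327),(460,420),(358,420))]);print(cs,cs.mean(0))
for a,b in((0,1),(1,2),(3,2),(0,3)): e=cs[b]-cs[a];print(np.linalg.norm(e[:2]),np.arctan2(e[1],e[0]))
print('skirt',o(283,350,.063)); print('mov',o(420,378,.069))
f=[o(*p,.055) for p in((232,291),(479,291))];e=f[1]-f[0];print('front edge',f,np.linalg.norm(e),np.arctan2(e[1],e[0]))
print(d['K'])
E
```

```text
[[ 0.5132 -0.0032  0.059 ]
 [ 0.496   0.079   0.059 ]
 [ 0.5783  0.0979  0.059 ]
 [ 0.5961  0.013   0.059 ]] [0.5459 0.0467 0.059 ]
0.08400316541650553 1.777116282650959
0.08452791735143349 0.22551073250088202
0.08668433423922427 1.777181068980543
0.08452460428075641 0.19378940866326191
skirt [ 0.5433 -0.0585  0.063 ]
mov [0.5421 0.0537 0.069 ]
front edge [array([ 0.5052, -0.1065,  0.055 ]), array([0.4652, 0.0847, 0.055 ])] 0.19529692817326566 1.7770931979516396
[[334.1645   0.     252.5471]
 [  0.     334.1645 195.0205]
 [  0.       0.       1.    ]]
```

Call:
play_rows --motion '[[[97,-60,0],[0,0,0],60],[[97,-60,0],[0,0,0],60],[[97,-60,0],[0,0,0],60],[[97,-60,-100],[0,0,0],60],[[97,-60,-140],[0,0,0],60],[[97,-60,-140],[0,0,0],60],[[97,-60,-170],[0,0,0],60],[[97,-60,-185],[0,0,0],60],[[97,-60,-201],[0,0,0],60],[[97,-60,-201],[0,0,0],60],[[97,-60,-201],[0,0,0],60]]' --force 30

```text
time_s: 2.78
position: [0.5468, -0.0594, 0.0676]
eef_rot: [-0.001, -0.102, 0.995, 0.0]
ft_force: [-1.0, 0.3, 0.1]
width: 0.0602
grasp_force: 0.0
```

```bash
python3 - <<'E'
from h import *
s=snap('scene','s2.png');a=s['frame'][130:240,190:330,::-1]
w=snap('wrist','w2.png')['frame'][:,:,::-1]
out=np.zeros((384,800,3),np.uint8);out[:300,:382]=cv2.resize(a,(382,300),interpolation=cv2.INTER_CUBIC);out[:313,383:]=cv2.resize(w,(417,313));cv2.imwrite('pics/m2.png',out)
E
```

```text
(no output)
```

View pics/m2.png

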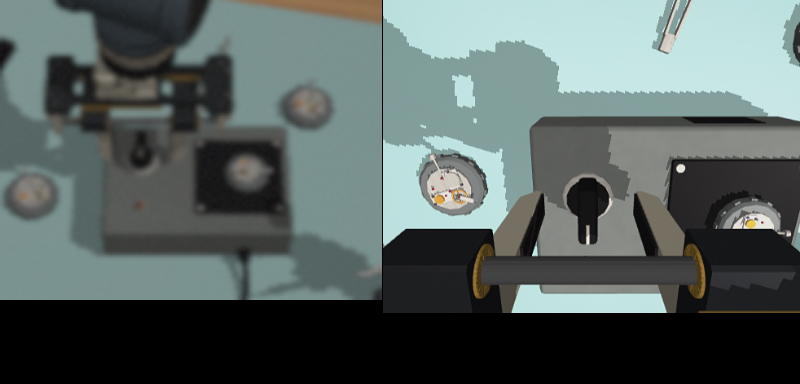

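The bar at (588,210) sits centred between the fingers. I'll close and twist.

Call:
play_rows --motion '[[[0,0,0],[0,0,0],0],[[0,0,0],[0,0,0],0],[[0,0,0],[0,0,0],0],[[0,0,0],[0,0,0],0],[[0,0,0],[0,0,0],0],[[0,0,0],[0,0,0],0],[[0,0,0],[0,0,0],0],[[0,0,0],[0,0,-0.1],0],[[0,0,0],[0,0,-0.2],0],[[0,0,0],[0,0,-0.3],0],[[0,0,0],[0,0,-0.4],0],[[0,0,0],[0,0,-0.5],0]]' --force 35

```text
time_s: 3.88
position: [0.5471, -0.0603, 0.0677]
eef_rot: [0.0, 0.15, 0.989, -0.0]
ft_force: [-0.1, -1.6, 0.2]
width: 0.0115
grasp_force: 34.7
```

```bash
python3 - <<'E'
from h import *
o=manip.observe();print(o['torque'],o['ft_force'],o['width'],o['grasp_force'])
E
```

```text
[-0.31977945  0.02674675  0.1115774 ] [-0.14471808 -1.6393192   0.18188282] 0.011538332171383288 34.70639169216156
```

Call:
play_rows --motion '[[[0,0,0],[0,0,-0.1],0],[[0,0,0],[0,0,-0.2],0],[[0,0,0],[0,0,-0.3],0],[[0,0,0],[0,0,-0.4],0],[[0,0,0],[0,0,-0.48],0],[[0,0,0],[0,0,-0.54],0],[[0,0,0],[0,0,-0.58],0],[[0,0,0],[0,0,-0.6],0],[[0,0,0],[0,0,-0.6],0]]'

```text
time_s: 4.63
position: [0.5472, -0.06, 0.0677]
eef_rot: [0.0, 0.433, 0.901, -0.0]
ft_force: [1.9, -1.7, -0.8]
width: 0.0119
grasp_force: 35.0
```

```bash
python3 - <<'E'
from h import *
o=manip.observe();print(o['torque'],o['ft_force'],o['width'],o['grasp_force'],o['eef_rot'],2*np.arctan2(o['eef_rot'][1],o['eef_rot'][2]))
E
```

```text
[-0.15651055 -0.20198927  0.39630962] [ 1.89066841 -1.68704325 -0.84825047] 0.011893097522556212 34.98370707035065 [ 2.75276148e-04  4.32960051e-01  9.01413066e-01 -5.03255893e-05] 0.8955480115234804
```

The torque is 0.40 N m, well above the spring's 0.19 N m, so the switch is at its stop. Now I'll release it.

Call:
play_rows --motion '[[[0,0,0],[0,0,0],80],[[0,0,0],[0,0,0],80],[[0,0,0],[0,0,0],80],[[0,0,0],[0,0,0],80],[[0,0,0],[0,0,0],80],[[0,0,0],[0,0,0],80],[[0,0,0],[0,0,0],80],[[0,0,0],[0,0,0],80],[[0,0,40],[0,0,0],80],[[0,0,80],[0,0,0],80],[[0,0,120],[0,0,0],80],[[0,0,160],[0,0,0],80],[[0,0,200],[0,0,0],80],[[0,0,200],[0,0,0],80],[[0,0,200],[0,0,0],80]]'

```text
time_s: 5.88
position: [0.5477, -0.06, 0.2695]
eef_rot: [0.002, 0.433, 0.901, 0.001]
ft_force: [0.3, -0.2, -1.2]
width: 0.0799
grasp_force: 0.0
```

```bash
python3 - <<'E'
from h import *
d=snap('wrist','w3.png'); o=manip.observe(); print(o['position'],o['torque'])
T=d['camera_from_world']; print(ray(d,256,192))
for p in((.684,.186,.131),(.684,.186,.16),(.545,.054,.073),(.547,-.061,.09)): print(proj(d,np.array(p)))
# predicted projections for shifted arms: camera moves rigidly
from scipy.spatial.transform import Rotation as R
P=o['position']
def pred(newP,dyaw,p):
    # world point mapped back to present frame
    q=P+R.from_euler('z',-dyaw).apply(np.array(p)-newP); return proj(d,q)
for nP in((.547,.0,.268),(.6,.0,.268),(.6,.03,.3),(.62,-.03,.268)):
  for dy in(0,-.4,-.8): print(nP,dy,pred(np.array(nP),dy,(.683,.186,.14)).round())
E
```

```text
[ 0.54686396 -0.05983433  0.26755736] [-0.02056055  0.00471703  0.02709182]
(array([0.49476846, 0.00447328, 0.43468606]), array([ 0.19120637, -0.21863462, -0.95698876]))
[559.71620407  61.60353721]
[593.04238502  58.48835465]
[320.09614801  83.01108745]
[251.64251467 173.24432003]
(0.547, 0.0, 0.268) 0 [510. 118.]
(0.547, 0.0, 0.268) -0.4 [482.  12.]
(0.547, 0.0, 0.268) -0.8 [404. -78.]
(0.6, 0.0, 0.268) 0 [469.  77.]
(0.6, 0.0, 0.268) -0.4 [420.  -9.]
(0.6, 0.0, 0.268) -0.8 [332. -68.]
(0.6, 0.03, 0.3) 0 [424. 105.]
(0.6, 0.03, 0.3) -0.4 [389.  38.]
(0.6, 0.03, 0.3) -0.8 [325. -10.]
(0.62, -0.03, 0.268) 0 [482.  30.]
(0.62, -0.03, 0.268) -0.4 [412. -61.]
(0.62, -0.03, 0.268) -0.8 [ 302. -113.]
```

Call:
play_rows --motion '[[[13,115,32],[0,0,0],80],[[13,115,32],[0,0,0],80],[[13,115,32],[0,0,0],80],[[13,115,32],[0,0,0],80],[[13,115,32],[0,0,0],80],[[13,115,32],[0,0,0],80],[[13,115,32],[0,0,0],80],[[13,115,32],[0,0,0],80]]'

```text
time_s: 6.6
position: [0.5597, 0.054, 0.2988]
eef_rot: [-0.001, 0.434, 0.901, -0.0]
ft_force: [-0.7, 0.0, -0.3]
width: 0.0799
grasp_force: 0.0
```

```bash
python3 -c "
from h import *
d=snap('wrist','A.png');print(proj(d,np.array((.683,.186,.14))))"
```

```text
[436.56988339 152.37297942]
```

Call:
play_rows --motion '[[[110,-40,0],[0,0,0],80],[[110,-40,0],[0,0,0],80],[[110,-40,0],[0,0,0],80],[[110,-40,0],[0,0,0],80],[[110,-40,0],[0,0,0],80],[[110,-40,0],[0,0,0],80],[[110,-40,0],[0,0,0],80],[[110,-40,0],[0,0,0],80]]'

```text
time_s: 7.32
position: [0.6693, 0.0154, 0.3003]
eef_rot: [0.0, 0.433, 0.901, 0.0]
ft_force: [0.7, -0.1, 0.4]
width: 0.0799
grasp_force: 0.0
```

```bash
python3 -c "
from h import *
d=snap('wrist','B.png');print(proj(d,np.array((.683,.186,.14))))
a=cv2.imread('pics/A.png')[40:240,312:];b=cv2.imread('pics/B.png')[0:200,262:462]
cv2.imwrite('pics/AB.png',np.hstack([cv2.resize(x,(400,400),interpolation=cv2.INTER_CUBIC) for x in(a,b)]))"
```

```text
[384.55267486  42.58080855]
```

View pics/AB.png

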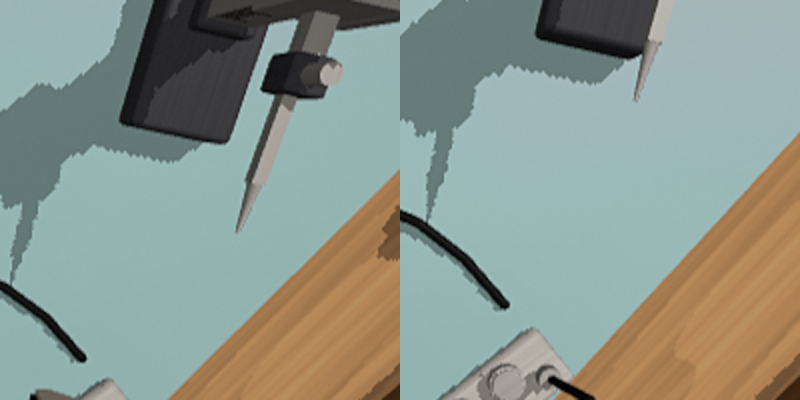

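The tip is at about (430,156) in view A and (380,50.5) in view B. I'll triangulate, adding the top and scene views.

```bash
python3 - <<'E'
from h import *
np.set_printoptions(precision=4,suppress=True)
V=[('A',429.8,155.8),('B',379.9,50.3),('top0',150+222.5/4-.5,150+68.5/4-.5),('scene0',150+550.5/3.2-.5,130+322.5/3.2-.5)]
def ls(V):
    M=np.zeros((3,3));b=np.zeros(3);
    for f,u,v in V:
        c,r=ray(load(f),u,v);r/=np.linalg.norm(r);Q=np.eye(3)-np.outer(r,r)
        w=1 if len(f)==1 else .1
        M+=w*Q;b+=w*Q@c
    p=np.linalg.solve(M,b);return p,[(proj(load(f),p)-(u,v)).round(1) for f,u,v in V]
for s in((0,1),(0,3),(1,3),(0,1,2,3),(0,2),(2,3)): print(s,*ls([V[i] for i in s]))
# movement again with w3 & A: circle
w=cv2.imread('pics/w3.png')[40:140,260:400];A=cv2.imread('pics/A.png')
for f in('w3','A','B'):
    print(f,proj(load(f),np.array((.5435,.0537,.073))),proj(load(f),np.array((.5478,-.06,.063))))
E
```

```text
(0, 1) [0.6865 0.182  0.1288] [array([ 0.3, -0.1]), array([-0.3,  0.2])]
(0, 3) [0.6847 0.1817 0.1317] [array([ 0.4, -0.4]), array([-2.1, -0. ])]
(1, 3) [0.6859 0.182  0.1316] [array([ 0.3, -0.6]), array([-2.1,  0.4])]
(0, 1, 2, 3) [0.6857 0.182  0.1305] [array([ 0.6, -0.3]), array([-0.3, -0.6]), array([ 0.9, -0.6]), array([-2.1,  0.6])]
(0, 2) [0.683  0.1809 0.1351] [array([ 0.3, -0.3]), array([ 1. , -0.1])]
(2, 3) [0.6833 0.1861 0.1309] [array([-0.3,  0. ]), array([-0.4,  0. ])]
w3 [318.8148  82.2876] [252.7508 167.3805]
A [242.5423 156.1861] [191.1037 224.8114]
B [185.629   66.8759] [135.647 148.226]
```

```bash
python3 - <<'E'
from h import *
np.set_printoptions(precision=4,suppress=True)
for f in('w1','w3','A','B'):
    d=load(f); im=d['frame']; g=im.max(2); u,v=proj(d,np.array((.5435,.0537,.066)))
    # flood-fill the not-black blob
    m=(g>42).astype(np.uint8); m=cv2.morphologyEx(m,cv2.MORPH_OPEN,np.ones((5,5)))
    n,l,st,ce=cv2.connectedComponentsWithStats(m); k=l[int(v),int(u)]
    cn=max(cv2.findContours((l==k).astype(np.uint8),0,1)[0],key=cv2.contourArea)
    (cx,cy),r=cv2.minEnclosingCircle(cn); el=cv2.fitEllipse(cn)
    print(f,(u,v),st[k],ce[k],(cx,cy),r,el,onplane(d,el[0][0],el[0][1],.066))
E
```

```text
w1 (np.float64(279.38987500755115), np.float64(251.6989030237124)) [262 236  37  33 987] [279.4914 251.7112] (279.5, 252.0) 18.795045852661133 ((279.4677734375, 251.70645141601562), (33.07626724243164, 36.162452697753906), 84.86553192138672) [0.5435 0.0538 0.066 ]
w3 (np.float64(317.5337537732259), np.float64(82.4424367728197)) [ 297   60   43   45 1513] [318.0476  82.1818] (318.0, 82.5) 23.436182022094727 ((318.0437927246094, 82.1915283203125), (41.4671516418457, 44.77595901489258), 25.562028884887695) [0.5437 0.0542 0.066 ]
A (np.float64(242.71872935884443), np.float64(155.1144723477674)) [ 226  137   37   37 1077] [243.506  154.8329] (243.0, 155.0) 19.416587829589844 ((243.5032958984375, 154.82167053222656), (36.0544319152832, 36.34779739379883), 135.18849182128906) [0.544  0.0546 0.066 ]
B (np.float64(186.82442910911126), np.float64(67.31290950471042)) [ 168   46   40   43 1342] [187.5455  67.1692] (188.0, 67.0) 22.47230339050293 ((187.54400634765625, 67.17594146728516), (38.61787414550781, 42.49287033081055), 155.53103637695312) [0.544  0.0543 0.066 ]
```

Call:
play_rows --motion '[[[-255,-284,0],[0,0,0.69],60],[[-255,-284,0],[0,0,0.69],60],[[-255,-284,0],[0,0,0.69],60],[[-255,-284,0],[0,0,0.69],60],[[-255,-284,0],[0,0,0.69],60],[[-255,-284,0],[0,0,0.69],60],[[-255,-284,0],[0,0,0.69],60],[[-255,-284,0],[0,0,0.69],60],[[-255,-284,0],[0,0,0.69],60],[[-255,-284,0],[0,0,0.69],60],[[-255,-284,-70],[0,0,0.69],60],[[-255,-284,-70],[0,0,0.69],60],[[-255,-284,-70],[0,0,0.69],60],[[-255,-284,-70],[0,0,0.69],60],[[-255,-284,-70],[0,0,0.69],60]]'

```text
time_s: 8.62
position: [0.4158, -0.2691, 0.2315]
eef_rot: [0.001, 0.102, 0.995, -0.001]
ft_force: [-0.1, 0.6, -0.0]
width: 0.06
grasp_force: 0.0
```

```bash
python3 - <<'E'
from h import *
np.set_printoptions(precision=4,suppress=True)
d=snap('wrist','L.png'); im=d['frame']; g=im.max(2).astype(int); print(manip.observe()['position'])
pm=[proj(d,np.array(p)) for p in((.4247,-.2727,.016),(.5195,-.293,.016),(.376,-.263,.016))];print(pm)
# black handle: dark blob containing predicted mid
m=(g<60).astype(np.uint8); n,l,st,ce=cv2.connectedComponentsWithStats(m)
u,v=pm[0];k=l[int(v),int(u)];print(k,st[k],ce[k])
sw=cv2.imread('pics/w3.png')[110:240,180:330]; a=cv2.imread('pics/A.png')[150:290,120:270]
top=cv2.resize(im[:,:,::-1],(512,384));col=np.vstack([cv2.resize(sw,(270,234)),cv2.resize(a,(270,252))])[:486]
out=np.zeros((486,782,3),np.uint8);out[:384,:512]=top;out[:,512:]=col;cv2.imwrite('pics/m4.png',out)
E
```

```text
[ 0.4159 -0.2692  0.2317]
[array([251.6529, 174.0746]), array([251.2232, 249.1487]), array([251.2661, 131.1652])]
3 [ 241  132   20   79 1481] [250.8062 170.9001]
```

View pics/m4.png

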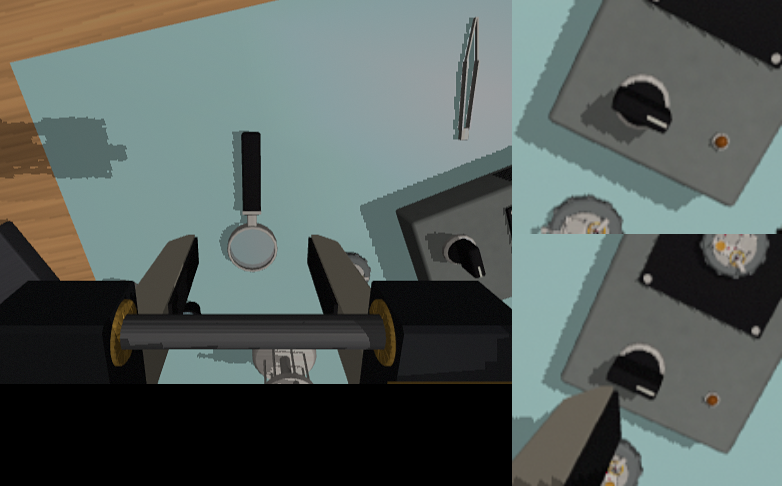

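The switch's bar has sprung back in line with the box (right panels). The loupe's handle spans (251,132)–(251,211), upright in the wrist view, with its lens at (252,246), so it is aligned with the tool.

```bash
python3 - <<'E'
from h import *
np.set_printoptions(precision=4,suppress=True)
d=load('L'); g=d['frame'].max(2).astype(int)
l=cv2.connectedComponents((g<60).astype(np.uint8))[1]; k=l[171,251]
p=np.argwhere(l==k)[:,::-1]
P=np.array([onplane(d,u,v,.016)[:2] for u,v in p]);c,s,a=cv2.minAreaRect(P.astype(np.float32));print('handle',c,s,a,P.mean(0))
_,_,v=np.linalg.svd(P-P.mean(0));print(v[0],np.arctan2(*(-v[0] if v[0][0]<0 else v[0])[::-1]))
for q in((252,246),(252,247)): print('lens',onplane(d,*q,.012))
E
```

```text
handle (0.42251431941986084, -0.27332085371017456) (0.021780366078019142, 0.09360092878341675) 78.8996353149414 [ 0.4213 -0.273 ]
[ 0.9826 -0.1858] -0.18685504394926097
lens [ 0.5173 -0.2916  0.012 ]
lens [ 0.5187 -0.2919  0.012 ]
```

Call:
play_rows --motion '[[[-3,-2,-40],[0,0,0],60],[[-3,-2,-80],[0,0,0],60],[[-3,-2,-120],[0,0,0],60],[[-3,-2,-160],[0,0,0],60],[[-3,-2,-190],[0,0,0],60],[[-3,-2,-210],[0,0,0],60],[[-3,-2,-220],[0,0,0],60],[[-3,-2,-226],[0,0,0],60],[[-3,-2,-228],[0,0,0],60],[[-3,-2,-228],[0,0,0],60],[[-3,-2,-228],[0,0,0],60]]'

```text
time_s: 9.58
position: [0.4128, -0.2715, 0.0029]
eef_rot: [0.001, 0.103, 0.995, -0.001]
ft_force: [-0.0, -0.0, 1.2]
width: 0.0602
grasp_force: 0.0
```

Call:
play_rows --motion '[[[0,0,0],[0,0,0],0],[[0,0,0],[0,0,0],0],[[0,0,0],[0,0,0],0],[[0,0,0],[0,0,0],0],[[0,0,0],[0,0,0],0],[[0,0,0],[0,0,0],0],[[0,0,0],[0,0,0],0],[[0,0,0],[0,0,0],0]]' --force 45

```text
time_s: 10.25
position: [0.412, -0.2709, 0.0017]
eef_rot: [-0.0, 0.103, 0.995, 0.0]
ft_force: [-0.0, -0.3, 2.7]
width: 0.0217
grasp_force: 45.0
```

```bash
python3 - <<'E'
from h import *
o=manip.observe();print(o['position'],o['width'],o['grasp_force'],o['ft_force'],o['torque'])
d=snap('wrist','G.png')
E
```

```text
[ 0.41198732 -0.27091702  0.00165724] 0.021716464892702108 44.95372653007507 [-0.00297574 -0.28335797  2.70269889] [ 0.05628695  0.07376472 -0.10052143]
```

Call:
play_rows --motion '[[[0,0,10],[0,0,0],0],[[0,0,25],[0,0,0],0],[[0,0,45],[0,0,0],0],[[0,0,70],[0,0,0],0],[[0,0,95],[0,0,0],0],[[0,0,120],[0,0,0],0],[[0,0,140],[0,0,0],0],[[0,0,150],[0,0,0],0],[[0,0,150],[0,0,0],0],[[0,0,150],[0,0,0],0]]'

```text
time_s: 11.13
position: [0.4118, -0.2708, 0.1514]
eef_rot: [0.0, 0.103, 0.995, -0.0]
ft_force: [0.1, 0.7, -2.0]
width: 0.0219
grasp_force: 45.0
```

```bash
python3 - <<'E'
from h import *
o=manip.observe();print(o['position'],o['width'],o['grasp_force'],o['ft_force'],o['torque'])
d=snap('wrist','G2.png')
a=load('G')['frame'].astype(int);b=d['frame'].astype(int)
# rigid-in-hand check: phase correlation of the lens/handle region between G and G2
from math import hypot
ga=cv2.cvtColor(a.astype(np.uint8),7);gb=cv2.cvtColor(b.astype(np.uint8),7)
for nm,f in(('G','G'),('G2','G2')):
    dd=load(f); g=dd['frame'].max(2).astype(int); l=cv2.connectedComponentsWithStats((g<60).astype(np.uint8))
    print(nm,[(s.tolist(),c.round(1).tolist()) for s,c in zip(l[2][1:],l[3][1:]) if s[4]>800])
cv2.imwrite('pics/GG.png',np.hstack([cv2.resize(x[100:384,100:412,::-1].astype(np.uint8),(400,364)) for x in(a,b)]))
E
```

```text
[ 0.41181537 -0.27079462  0.1513814 ] 0.02185034939929874 44.95379447937012 [ 0.06128129  0.74693865 -1.99672902] [ 0.00277643  0.11563974 -0.03669626]
G [([204, 190, 308, 194, 23131], [339.6, 311.4]), ([0, 281, 273, 103, 16002], [126.7, 334.3])]
G2 [([204, 191, 308, 193, 27234], [355.1, 305.4]), ([0, 281, 234, 103, 16658], [118.4, 335.0])]
```

View pics/GG.png

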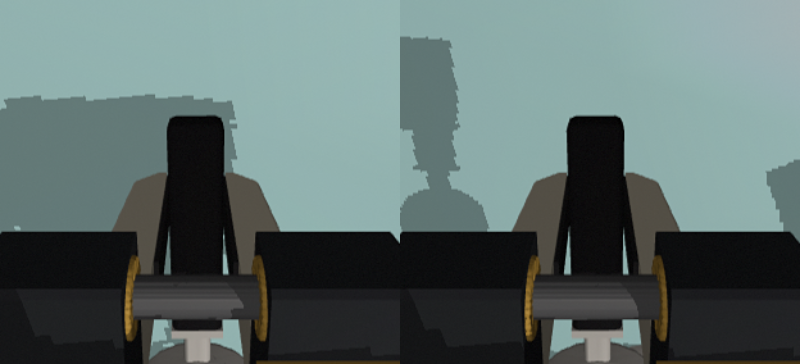

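Both panels show the handle at the same place in the hand, with its end at (196,116). It neither slipped nor tilted. I'll carry it over the movement.

Call:
play_rows --motion '[[[1,10,0],[0,0,0],0],[[3,35,0],[0,0,0],0],[[5,65,0],[0,0,0],0],[[7,95,0],[0,0,0],0],[[9,125,0],[0,0,0],0],[[12,155,0],[0,0,0],0],[[14,185,0],[0,0,0],0],[[16,215,0],[0,0,0],0],[[18,245,0],[0,0,0],0],[[20,275,0],[0,0,0],0],[[22,300,0],[0,0,0],0],[[24,320,0],[0,0,0],0],[[25,335,-5],[0,0,0],0],[[26,343,-12],[0,0,0],0],[[26,346,-20],[0,0,0],0],[[26,346,-25],[0,0,0],0],[[26,346,-26],[0,0,0],0],[[26,346,-26],[0,0,0],0],[[26,346,-26],[0,0,0],0],[[26,346,-26],[0,0,0],0]]'

```text
time_s: 12.85
position: [0.4382, 0.0746, 0.1258]
eef_rot: [0.0, 0.103, 0.995, 0.0]
ft_force: [0.5, -1.3, -0.7]
width: 0.0216
grasp_force: 45.0
```

```bash
python3 - <<'E'
from h import *
np.set_printoptions(precision=4,suppress=True)
o=manip.observe();print(o['position'],o['eef_rot'],o['width'],o['grasp_force'],o['ft_force'],o['torque'])
t=snap('top','t5.png');s=snap('scene','s5.png');w=snap('wrist','w5.png')
L=np.array((.5438,.0542,.1315));print([proj(d,L) for d in(t,s,w)])
c=[]
for d in(t,s):
    u,v=proj(d,L).astype(int); c.append(cv2.resize(d['frame'][v-30:v+30,u-40:u+40,::-1],(400,300),interpolation=cv2.INTER_CUBIC))
    print((u-40,v-30))
cv2.imwrite('pics/m5.png',np.vstack([np.hstack(c),np.hstack([cv2.resize(w['frame'][184:384,130:400,::-1],(400,300)),np.zeros((300,400,3),np.uint8)])]))
E
```

```text
[0.4382 0.0746 0.1258] [0.0002 0.1031 0.9947 0.    ] 0.021551339453587497 44.95386064052582 [ 0.5096 -1.3293 -0.6847] [0.0419 0.0714 0.0066]
[array([242.589 , 204.6569]), array([280.8296, 179.3058]), array([255.5388, 410.7394])]
(np.int64(202), np.int64(174))
(np.int64(240), np.int64(149))
```

View pics/m5.png

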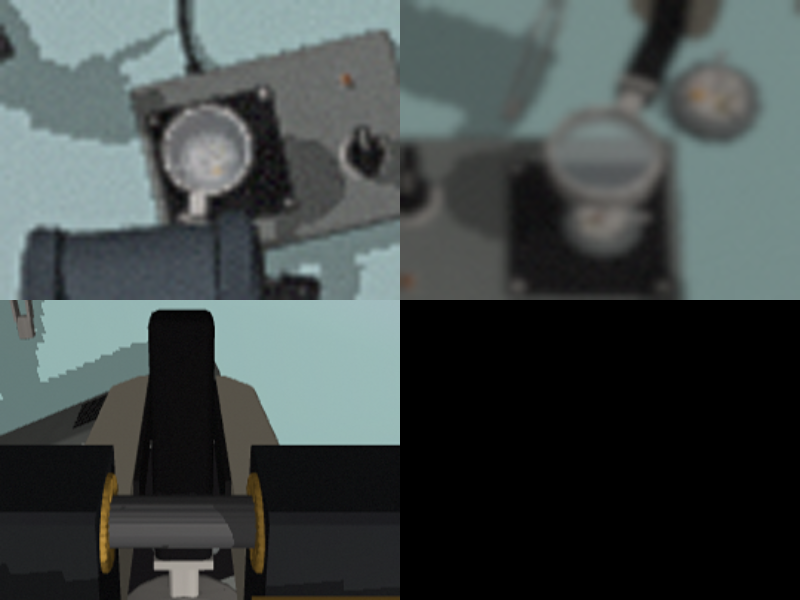

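The lens ring is centred at top pixel (242.9,203.6) and scene pixel (280.7,179.4), and the movement is seen through it. The handle is unmoved in the grip. I'll check this in numbers.

```bash
python3 - <<'E'
from h import *
np.set_printoptions(precision=4,suppress=True)
t=load('t5');s=load('s5')
a=(202+206.5/5-.5,174+151.5/5-.5);b=(240+206/5-.5,149+154.5/5-.5)
c1,r1=ray(t,*a);c2,r2=ray(s,*b);r1/=np.linalg.norm(r1);r2/=np.linalg.norm(r2)
k=np.linalg.lstsq(np.c_[r1,-r2],c2-c1,rcond=None)[0];print('lens',(c1+k[0]*r1+c2+k[1]*r2)/2, onplane(t,*a,.1335),onplane(s,*b,.1335))
# slip check G2 vs w5 : handle top row/edges
for f in('G','G2','w5'):
    g=load(f)['frame'].max(2).astype(int); print(f,[round(np.interp(60,g[182:200,u][::-1],np.arange(200,182,-1)-1.),2) for u in(247,252,258)], [int(np.argmax(g[340:384,u]>100))+340 for u in(253,256)])
# gauge & movement unchanged
x=load('scene0')['frame'][200:260,315:390].astype(int)-s['frame'][200:260,315:390];print('gauge diff',np.abs(x).mean())
E
```

```text
lens [0.5465 0.0537 0.1345] [0.5466 0.0533 0.1335] [0.5456 0.0541 0.1335]
G [np.float64(190.14), np.float64(190.13), np.float64(190.15)] [358, 358]
G2 [np.float64(190.39), np.float64(190.41), np.float64(190.4)] [358, 358]
w5 [np.float64(190.44), np.float64(190.43), np.float64(190.43)] [358, 358]
gauge diff 3.686074074074074
```

Call:
play_rows --motion '[[[-1,0,0],[0,0,0],0],[[-2,0,-1],[0,0,0],0],[[-2,0,-1],[0,0,0],0],[[-2,0,-1],[0,0,0],0],[[-2,0,-1],[0,0,0],0],[[-2,0,-1],[0,0,0],0],[[-2,0,-1],[0,0,0],0],[[-2,0,-1],[0,0,0],0],[[-2,0,-1],[0,0,0],0],[[-2,0,-1],[0,0,0],0],[[-2,0,-1],[0,0,0],0],[[-2,0,-1],[0,0,0],0]]'

```text
time_s: 14.0
position: [0.436, 0.0751, 0.1246]
eef_rot: [-0.0, 0.103, 0.995, 0.0]
ft_force: [0.1, -0.4, -2.1]
width: 0.0213
grasp_force: 45.0
```

```bash
python3 -c "
from h import *
o=manip.observe();print(o['position'],o['qd'],o['grasp_force']);print(workorder.hand_in())"
```

```text
[0.43600395 0.07507628 0.12463029] [9.86003002e-04 1.44108821e-04 1.33051618e-04 3.40176167e-04
 1.88436611e-03 8.26177612e-05] 44.953848123550415
the job is handed in; nothing more can be done
None
```

I twisted the switch to its stop and let it spring back, then handed the job in at 14 s, holding the loupe still and level over the movement with its lens at about 130 mm; I measured the pointer tip at about 131 mm, give or take 2 mm.

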